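Key the kneading tool onto the food processor's drive

ROBOT

A 6-joint arm with a two-finger parallel gripper is mounted at the origin on a cart in front of the work surface, level with it; the furniture and walls round the work are solid. World frame = base frame: x ahead of the robot, y to its left, z up, the work surface at z = 0. Lengths are in m, angles in rad, forces in N, time in s.
With the tool pointing down it reaches from about 0.325 to 0.875 m from the base axis. Payload 4.4 kg.
Tool frame: the origin (TCP) lies midway between the tips of the shut fingers; the grasp point (between the pads) lies 19 mm behind it; z points along the fingers, y is the direction in which the jaws open and shut (so a half turn about z gives the same grasp; the last joint's range is limited). The gripper opens to 85 mm and grips with 20 to 120 N. Pads are 22 mm wide; open, the fingers measure 114 mm over their backs; the gripper's body (76 mm by 85 mm) begins 54 mm behind the grasp point. The pads swing forward as they close: fully open they stand 13 mm farther back than shut.
Start: joints at [-1.276, 0.207, 1.542, -0, 1.393, -0.15], TCP at [0.248, -0.519, 0.201] pointing down, gripper open.
Joint ranges: [-2.73, 2.73], [-0.86, 2.22], [0.23, 2.46], [-1.11, 4.25], [0.08, 2.63], [-2.82, 2.82]. Speed limits (rad/s): [2.79, 2.79, 3.14, 3.14, 3.14, 3.14].

INTERFACE

Orientations are given as a 3x3 rotation matrix whose columns are the frame's x, y, z axes.
In Python, from bench import ctrl gives the robot as it stands. The module is installed in compiled form; this text tells all that it offers.
- The arm moves only by the tool carry_out, never from a script. Its argument "plan" is a list of rows, each a list of 4 numbers: the shift along the tool's x, y, z in mm, then the turn about the tool's z in degrees. In form: [[tx, ty, tz, twist], ...]. A call has 1 to 12 rows; each row shifts and turns the commanded pose from where the row before left it, along the tool's axes as they then stand; what a row does not reach is not made up. A row lasts 1/8 s, in which the tool goes at most 62.5 mm and 10.7 degrees, less where a joint would pass 70% of its speed; a pose out of reach is approached as far as the arm can. A call is refused whole if a number of a shift passes 62.5 or a number of a turn 10.7, either way. A call with a gripper value outside its range is refused whole. "grip" is the closure, from 0 (fully open) to 1 (shut), set as the call begins (left out, the last holds). The fingers move at their own pace and stop on an object; the grip force is fixed at half the most. Time passes only in rows, so rows that do not move let the fingers close. It gives the time, the measured TCP pose, the force and the opening at its end, in the units of the state.
- ctrl.read_state(): the state, without advancing time (a new reading comes with each control period).
- ctrl.grab_frame(name): name is "scene" or "top" or "wrist"; returns (picture, depth): 400x640x3 uint8, blue, green, red; 400x640 float32, m along the optical axis (not along the pixel's ray), 0 where there is no reading.
- ctrl.camera_params(name): a dict with "fx", "fy", "cx", "cy" (pixels), "T" (4x4, takes a point from camera to world coordinates); the wrist camera has in their place "tool_from_camera" (4x4, takes a point from camera to tool coordinates, whose origin is the TCP and whose axes are the flange's). Camera axes: x right, y down, z forward; pixel columns grow to the right and rows downward; lengths in m; the calibration is good to about 2 mm. A picture is of the moment at which its call begins: read the wrist's pose just before it. camera_params takes no time and is no camera call.
- ctrl.sign_off(): hands the job in, once; it reports no verdict.
The state is a dict: "t": time; "joint_positions": joint angles; "qd": joint speeds; "effort": joint torques, N m; "eef_pos": TCP position; "ee_rot": TCP orientation; "force": force on the tool from outside, world axes, zero at the start; "ft_torque": the same for the moment, N m; "finger_gap": opening from 0.0 (shut) to 1.0 (fully open).
Only numpy, scipy, OpenCV 4.12 (cv2) and the standard library are available. Lean on these libraries where they do the work, as an engineer would, in place of code of your own. Each camera call takes 0.05 s, during which the arm holds its last target. There are 200 camera calls.

TASK

Fit the kneading tool (the one with two blunt arms, not the one with the flat round disc) onto the drive spindle in the bowl of the food processor: keep hold of it and push it down lightly while turning it slowly until its slot drops fully home over the flat spindle. Then, still holding it, turn it on, either way, until the spindle has turned with it by about 30 degrees, and let go, leaving it fully home; leave the disc tool standing where it is.

Things in the scene. Friction and masses are not known exactly. Their poses are not given: they have to be found in the camera images.
- kneader: Grey kneading tool, 0.15 kg, 96 mm tall, standing; origin mid-underside, z up. Oblong hub 72 (x) x 50 x 44 mm with two low blunt arms, 118 mm span; thin neck; on top a flat grip 34 mm wide (x), 16 thick (y), 54 to 96 mm up: pinch it along y, 78 mm up. Arms, grip and slot lie along x; half a turn alike. Slot below: 58 (x) x 20 mm, 40 deep; its lowest 12 mm flare to 68 x 44.
- whisk_disc: The disc tool, to be left alone: the same grey hub, neck and finger grip, 96 mm tall, but with a thin flat round disc, 102 mm in diameter, 32 mm above its underside instead of the arms. Origin: centre of its underside, z up. Behind the two tools stands a dish rack, 150 mm high, from x = 0.57 on: carry the tool in front of it or well above it.
- spindle_seat (a point): Drive spindle's axis, on top of its black collar (72 mm wide, 69 mm over the worktop): the tool's origin comes here when home. Above it rises a flat steel tang 34 mm high, 44 mm wide (this x), 6 thick (y); z up. With tool x along this x (either way) within 15 degrees the tool drops home; beyond 20 it stays 15 mm or more too high. Once home it has some 18 degrees of play to either side.
- spindle_rim (a point): Point on the collar's top, 34 mm from the axis along the spindle's x; goes round with it. Past the play, the spindle turns with the tool against 0.2 N m, over 100 degrees either way, and stays put. It stands in a steel bowl, 166 mm wide, rim 94 mm over the worktop, on the food processor: a white box 180 x 170 x 60 mm, fixed.

How it is judged:
On the way:
1. the kneading tool is brought fully home over the spindle while held in the fingers (z of kneader in the frame of spindle_seat below 0.01 m and horizontal distance between kneader and spindle_seat below 0.012 m and angle between the x axis of kneader and the x axis of spindle_seat, either way round below 0.42 rad and contact force between the fingers and kneader above 0.5 N), for 0.1 s.
At the end, for the whole second after the job is handed in: The kneading tool stands released and still on the spindle: underside within 10 mm of the collar, within 12 mm of the axis, keyed within 24 degrees, upright within 10 degrees; the spindle stands turned at least 15 degrees from its start (rim point moved over 8.8 mm) (z of kneader in the frame of spindle_seat below 0.01 m and horizontal distance between kneader and spindle_seat below 0.012 m and angle between the x axis of kneader and the x axis of spindle_seat, either way round below 0.42 rad and angle between kneader's own z axis and vertical below 0.18 rad and distance of spindle_rim from where it was at the start of the episode above 0.0088 m and linear speed of kneader below 0.02 m/s); the robot touches nothing.
It fails at once if the disc tool is moved more than 40 mm (distance of whisk_disc from where it was at the start of the episode above 0.04 m).
It also fails if it takes over 48 s, if anything falls off the work surface, if the arm or the gripper's body presses on something with over 40 N, if the wrist force passes 120 N, or if a joint passes its speed limit or range.

## Working session

There is one attempt and no reset: what is moved stays moved. The work goes in short steps, Python scripts to look and compute and a tool call to move; the robot and the scene stay as the last step left them, time stands still between calls to the robot, and variables do not carry over. Pictures are saved under pics/ and viewed, about 8 in all and at most 12, crops included, and the job is handed in when it is done.

Besides the shell and the picture viewer there is one more tool, called after "Request:" as name(argument=value, ...), one argument or row to a line, values as JSON. carry_out: Moves the arm, as the interface text tells. Its arguments: {"type":"object","properties":{"plan":{"type":"array","items":{"type":"array","items":{"type":"number"}}},"grip":{"type":"number"}},"required":["plan"]}

```bash
mkdir -p pics
cat > h.py <<'E'
import numpy as np, cv2
from bench import ctrl
def cloud(name):
    s=ctrl.read_state(); im,d=ctrl.grab_frame(name); p=ctrl.camera_params(name)
    if 'T' in p: T=np.array(p['T'])
    else:
        W=np.eye(4); W[:3,:3]=s['ee_rot']; W[:3,3]=s['eef_pos']; T=W@np.array(p['tool_from_camera'])
    v,u=np.mgrid[:400,:640]
    P=np.stack([(u-p['cx'])/p['fx']*d,(v-p['cy'])/p['fy']*d,d],-1)@T[:3,:3].T+T[:3,3]
    P[d<=0]=np.nan
    return im,d,P,T,p
E
python3 - <<'E'
from h import *
s=ctrl.read_state(); print(s)
for n in('scene','top'):
    im,d,P,T,p=cloud(n); print(n,T.round(3).tolist(),p['fx'],p['cx'],p['cy'])
    cv2.imwrite(f'pics/{n}0.png',im); np.savez(f'/tmp/{n}0',im=im,d=d,P=P)
E
```

```text
{'t': 0.0, 'joint_positions': array([-1.27547431e+00,  2.07412449e-01,  1.54297412e+00,  2.56293272e-05,
        1.39354574e+00, -1.50498223e-01]), 'qd': array([ 0.00097236, -0.00036871,  0.00022473,  0.00098158,  0.00069526,
        0.00040439]), 'effort': array([-3.15045270e-05, -3.83033431e+01, -2.91596514e+01, -3.05965523e-04,
        1.06285117e-02, -1.71225184e-05]), 'eef_pos': array([ 0.24768841, -0.51797951,  0.2003206 ]), 'ee_rot': array([[ 9.02259367e-01,  4.31193232e-01, -6.56814993e-04],
       [ 4.31193569e-01, -9.02256650e-01,  2.24570643e-03],
       [ 3.75717718e-04, -2.30942406e-03, -9.99997263e-01]]), 'force': array([-0.26350157,  0.30854838, -0.01001092]), 'ft_torque': array([ 0.00351677, -0.04342017, -0.00603286]), 'finger_gap': 1.0004689477022757}
scene [[0.44, -0.428, 0.79, -0.544], [-0.898, -0.199, 0.392, -0.562], [-0.01, -0.882, -0.472, 0.681], [0.0, 0.0, 0.0, 1.0]] 515.6831290282216 323.81164441730897 198.54860919310852
top [[0.012, -1.0, 0.028, 0.449], [-1.0, -0.012, -0.001, -0.06], [0.002, -0.028, -1.0, 1.06], [0.0, 0.0, 0.0, 1.0]] 465.7331201883086 316.6862200660352 198.9938934652529
```

View pics/top0.png

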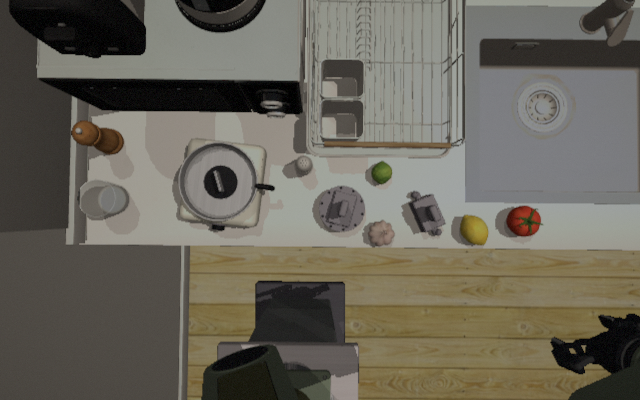

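View pics/scene0.png

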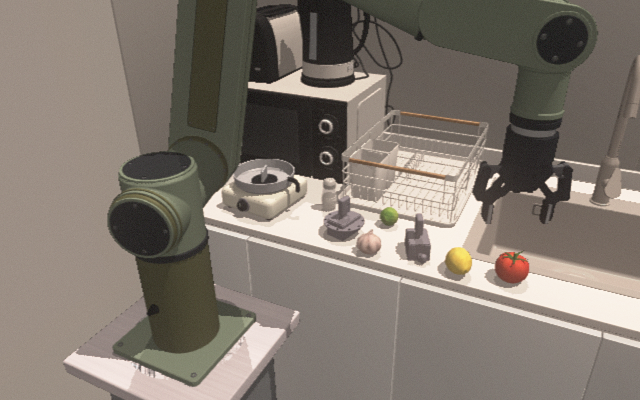

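The top view shows the kneader at about (426,213), the disc tool at (340,209), and the processor bowl with its black collar and tang at (220,181). I'll measure these from depth.

Run:
```python
from h import *
D=np.load('/tmp/top0.npz'); P=D['P']; im=D['im']
def rect(x,y,r,z0,z1,tag):
    Q=P[y-r:y+r,x-r:x+r].reshape(-1,3); Q=Q[(Q[:,2]>z0)&(Q[:,2]<z1)]
    if len(Q)<4: print(tag,len(Q));return
    R=cv2.minAreaRect((Q[:,:2]*1000).astype(np.float32)); b=cv2.boxPoints(R)
    e=max((b[1]-b[0],b[2]-b[1]),key=np.linalg.norm)
    print(tag,len(Q),'c',np.round(R[0]),'size',np.round(R[1]),'long dir deg',round(np.degrees(np.arctan2(e[1],e[0]))),'zmed',np.median(Q[:,2]).round(4),'mean',Q.mean(0).round(4))
rect(426,213,32,.075,.11,'kn grip'); rect(426,213,32,.03,.06,'kn hub');rect(426,213,32,.012,.11,'kn all')
rect(340,209,35,.075,.11,'disc grip'); rect(340,209,35,.02,.11,'disc all')
rect(220,181,20,.092,.12,'tang'); rect(220,181,22,.06,.085,'collar'); rect(220,181,50,.088,.098,'bowl')
c=cv2.hconcat([cv2.resize(im[y-40:y+40,x-40:x+40],(400,400),interpolation=cv2.INTER_CUBIC) for x,y in((220,181),(426,213))])
cv2.imwrite('pics/c1.png',c)
```

```text
kn grip 150 c [ 451. -306.] size [34. 17.] long dir deg 27 zmed 0.0945 mean [ 0.4508 -0.3042  0.0929]
kn hub 606 c [ 451. -306.] size [72. 51.] long dir deg 24 zmed 0.0433 mean [ 0.4507 -0.3015  0.0431]
kn all 964 c [ 452. -288.] size [109.  97.] long dir deg 89 zmed 0.0433 mean [ 0.4508 -0.301   0.0473]
disc grip 130 c [ 459. -116.] size [17. 33.] long dir deg -15 zmed 0.0948 mean [ 0.4592 -0.1158  0.0945]
disc all 1780 c [ 458. -113.] size [151. 153.] long dir deg -89 zmed 0.0364 mean [ 0.4564 -0.1202  0.0417]
tang 76 c [512. 145.] size [44.  6.] long dir deg 17 zmed 0.1012 mean [0.512  0.144  0.1003]
collar 1837 c [514. 147.] size [93. 94.] long dir deg -89 zmed 0.0665 mean [0.5137 0.1462 0.0668]
bowl 568 c [512. 145.] size [164. 165.] long dir deg -54 zmed 0.0934 mean [0.5139 0.1409 0.0932]
```

View pics/c1.png

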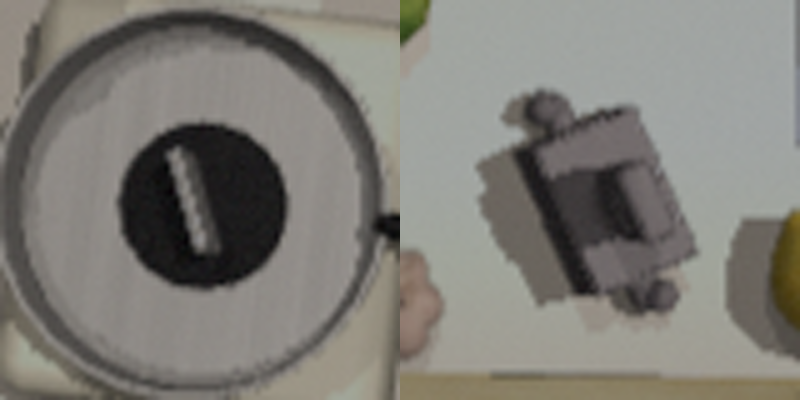

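Request:
carry_out(
  plan=[
    [46, -17.5, 8, 0],
    [46, -17.5, 8, 0],
    [46, -17.5, 8, 0],
    [46, -17.5, 8, 0],
    [46, -17.5, 8, 0],
    [45, -17, 8, 0],
    [0, 0, 0, 0],
    [0, 0, 0, 0],
  ],
  grip=0,
)

```text
t: 1.1
eef_pos: [0.4506, -0.306, 0.1532]
ee_rot: [[0.902, 0.432, -0.001], [0.432, -0.902, -0.0], [-0.001, -0.0, -1.0]]
force: [-0.8, -0.2, -0.3]
finger_gap: 1.0
```

Run:
```python
from h import *
s=ctrl.read_state(); im,d,P,T,p=cloud('wrist'); cv2.imwrite('pics/w1.png',im)
R=np.array(s['ee_rot']);print(s['t'],s['eef_pos'],R.round(3).tolist(),s['joint_positions'].round(2),s['force'])
Q=P.reshape(-1,3);m=np.linalg.norm(Q[:,:2]-[.451,-.306],axis=1)<.05
for z0,z1 in((.085,.105),(.035,.05)):
    q=Q[m&(Q[:,2]>z0)&(Q[:,2]<z1)]; r=cv2.minAreaRect((q[:,:2]*1000).astype(np.float32));b=cv2.boxPoints(r)
    e=max((b[1]-b[0],b[2]-b[1]),key=np.linalg.norm); print(len(q),r,np.degrees(np.arctan2(e[1],e[0])),np.median(q[:,2]), 'tool:',R.T@(np.array([*np.array(r[0])/1000,.078])-s['eef_pos'])*1000)
```

```text
1.1 [ 0.45061979 -0.30598848  0.15315194] [[0.902, 0.432, -0.001], [0.432, -0.902, -0.0], [-0.001, -0.0, -1.0]] [-0.76  0.19  1.67 -0.    1.29  0.37] [-0.77726813 -0.21242181 -0.29605978]
992 ((452.7750244140625, -306.77276611328125), (33.05485534667969, 16.5196590423584), 25.62717628479004) 25.627213 0.0957553814425742 tool: [ 1.67023461  1.66826563 75.14985793]
3360 ((452.1067199707031, -307.3325500488281), (72.48361206054688, 49.53776550292969), 24.276826858520508) 24.27683 0.04418589193025893 tool: [ 0.82574896  1.88467371 75.15049853]
```

View pics/w1.png

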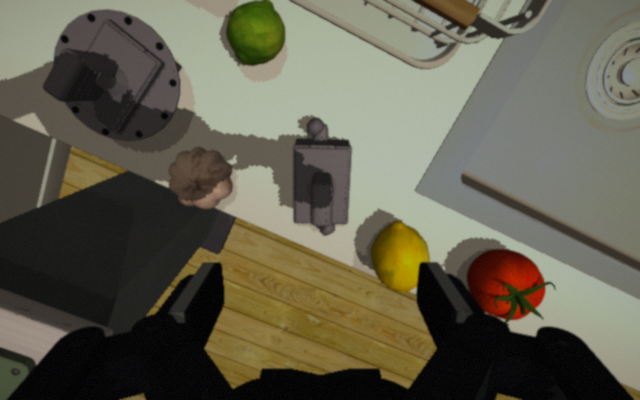

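The wrist view shows the kneader centred below the gripper at about (322,185), aligned within a degree. The lemon at (400,258) is clear of the fingers. I'll descend and grip.

Request:
carry_out(
  plan=[
    [1, 1.5, 30, 0.5],
    [0, 0, 30, 0],
    [0, 0, 34, 0],
    [0, 0, 0, 0],
    [0, 0, 0, 0],
  ],
)

```text
t: 1.78
eef_pos: [0.4528, -0.3084, 0.0608]
ee_rot: [[0.907, 0.422, 0.001], [0.422, -0.907, -0.001], [0.001, 0.002, -1.0]]
force: [0.7, 0.9, 0.3]
finger_gap: 0.999
```

Request:
carry_out(
  plan=[
    [0, 0, 0, 0],
    [0, 0, 0, 0],
    [0, 0, 0, 0],
    [0, 0, 0, 0],
    [0, 0, 0, 0],
    [0, 0, 0, 0],
    [0, 0, 0, 0],
    [0, 0, 0, 0],
  ],
  grip=1,
)

```text
t: 2.78
eef_pos: [0.4527, -0.3069, 0.06]
ee_rot: [[0.906, 0.423, 0.0], [0.423, -0.906, -0.0], [0.0, 0.0, -1.0]]
force: [-2.4, 2.2, 5.9]
finger_gap: 0.16
```

Request:
carry_out(
  plan=[
    [0, 0, -20, 0],
    [0, 0, -45, 0],
    [0, 0, -45, 0],
    [0, 0, -45, 0],
    [0, 0, 0, 0],
  ],
)

```text
t: 3.4
eef_pos: [0.4549, -0.309, 0.2186]
ee_rot: [[0.906, 0.423, 0.007], [0.423, -0.906, -0.006], [0.004, 0.009, -1.0]]
force: [-0.5, -0.2, -2.1]
finger_gap: 0.154
```

Request:
carry_out(
  plan=[
    [15, -23.6, 0, 0],
    [27, -42.5, 0, 0],
    [27, -42.5, 0, 0],
    [27, -42.5, 0, 0],
    [27, -42.5, 0, 0],
    [27, -42.5, 0, 0],
    [27, -42.5, 0, 0],
    [27, -42.5, 0, 0],
    [27, -42.5, 0, 0],
    [14, -21, 0, 0],
    [0, 0, 0, 5],
    [0, 0, 0, 3],
  ],
)

```text
t: 4.9
eef_pos: [0.5101, 0.1457, 0.2114]
ee_rot: [[0.956, 0.292, -0.005], [0.292, -0.956, -0.001], [-0.005, -0.001, -1.0]]
force: [0.4, -0.3, -2.3]
finger_gap: 0.156
```

Run:
```python
from h import *
s=ctrl.read_state();print(s['t'],s['eef_pos'],np.array(s['ee_rot']).round(3).tolist(),s['joint_positions'].round(2),s['force'],s['ft_torque'],s['finger_gap'])
im,d,P,T,p=cloud('wrist'); a=im
im,d,P,T,p=cloud('scene'); b=cv2.resize(im[80:280,160:400],(480,400))
cv2.imwrite('pics/w2.png',cv2.hconcat([cv2.resize(a,(320,200)).copy(),cv2.resize(b,(240,200))]) if 0 else cv2.vconcat([cv2.resize(a,(480,300)),cv2.resize(b,(480,300))]))
```

```text
4.9 [0.51008487 0.14573708 0.21140647] [[0.956, 0.292, -0.005], [0.292, -0.956, -0.001], [-0.005, -0.001, -1.0]] [ 0.12  0.11  1.63 -0.    1.4   1.39] [ 0.43092644 -0.32996452 -2.25398511] [-0.00119119  0.03175922  0.02712405] 0.15577230922752258
```

View pics/w2.png

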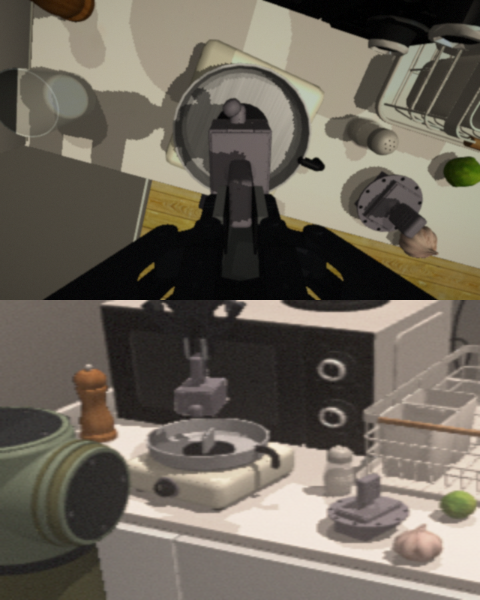

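The kneader hangs upright over the bowl (scene crop about (200,390), with the tang at (207,440) below it), and the wrist view shows no tilt. I'll lower it to just above the tang, then press slowly.

Request:
carry_out(
  plan=[
    [1.5, 1, 15, 0],
    [0, 0, 18, 0],
    [0, 0, 10, 0],
    [0, 0, 0, 0],
  ],
)

```text
t: 5.5
eef_pos: [0.5121, 0.1445, 0.1696]
ee_rot: [[0.956, 0.293, -0.004], [0.293, -0.956, -0.0], [-0.004, -0.001, -1.0]]
force: [0.4, 0.1, -0.9]
finger_gap: 0.161
```

Request:
carry_out(
  plan=[
    [0, 0, 4, 0.5],
    [0, 0, 4, 0.5],
    [0, 0, 4, 0.5],
    [0, 0, 4, 0],
    [0, 0, 4, -0.5],
    [0, 0, 4, -0.5],
    [0, 0, 0, 0],
  ],
)

```text
t: 6.38
eef_pos: [0.513, 0.1447, 0.147]
ee_rot: [[0.959, 0.285, -0.001], [0.285, -0.959, -0.0], [-0.001, -0.0, -1.0]]
force: [-0.6, 0.2, -1.5]
finger_gap: 0.16
```

Request:
carry_out(
  plan=[
    [0, 0, 4, 0],
    [0, 0, 4, 0],
    [0, 0, 4, 0],
    [0, 0, 3, 0],
    [0, 0, 0, 0],
    [0, 0, 0, 0],
  ],
)

```text
t: 7.12
eef_pos: [0.5136, 0.1448, 0.1326]
ee_rot: [[0.959, 0.285, 0.0], [0.285, -0.959, 0.0], [0.0, 0.0, -1.0]]
force: [-0.0, -0.3, -1.2]
finger_gap: 0.163
```

Request:
carry_out(
  plan=[
    [0, 0, 2, 0],
    [0, 0, 2, 0],
    [0, 0, 1, 0],
    [0, 0, 0, 0],
    [0, 0, 0, 0],
  ],
)

```text
t: 7.75
eef_pos: [0.514, 0.1452, 0.1289]
ee_rot: [[0.959, 0.285, 0.001], [0.285, -0.959, 0.001], [0.002, -0.0, -1.0]]
force: [-2.1, 2.0, 5.3]
finger_gap: 0.161
```

It touched at z = 0.129, the expected home height. Now turn it on, with negative twist, which keeps joint 6 inside its range.

Request:
carry_out(
  plan=[
    [0, 0, 0, -4],
    [0, 0, 0, -4],
    [0, 0, 0, -4],
    [0, 0, 0, -4],
    [0, 0, 0, -4],
    [0, 0, 0, -4],
    [0, 0, 0, 0],
  ],
)

```text
t: 8.62
eef_pos: [0.5143, 0.1456, 0.1289]
ee_rot: [[0.761, 0.649, 0.002], [0.649, -0.761, 0.002], [0.003, 0.0, -1.0]]
force: [-1.1, 3.6, 4.8]
finger_gap: 0.163
```

Run:
```python
from h import *
s=ctrl.read_state();print(s['t'],s['eef_pos'],s['force'],s['ft_torque'],s['joint_positions'].round(2))
```

```text
8.625 [0.51432668 0.14563878 0.12887554] [-1.11509358  3.62415102  4.8403597 ] [ 0.40937002  0.21963081 -0.07687764] [0.11 0.19 1.72 0.   1.23 0.98]
```

Request:
carry_out(
  plan=[
    [0, 0, 0, -4],
    [0, 0, 0, -4],
    [0, 0, 0, -4],
    [0, 0, 0, -4],
    [0, 0, 0, -4],
    [0, 0, 0, -4],
    [0, 0, 0, -4],
    [0, 0, 0, 0],
    [0, 0, 0, 0],
  ],
)

```text
t: 9.75
eef_pos: [0.5138, 0.146, 0.1289]
ee_rot: [[0.367, 0.93, 0.001], [0.93, -0.367, 0.002], [0.003, 0.0, -1.0]]
force: [-3.6, 2.9, 6.9]
finger_gap: 0.154
```

Run:
```python
from h import *
s=ctrl.read_state();print(s['t'],s['eef_pos'],s['force'],s['ft_torque'],s['joint_positions'].round(2))
im,d,P,T,p=cloud('wrist')
cv2.imwrite('pics/w3.png',im)
```

```text
9.75 [0.51375576 0.14602466 0.12892506] [-3.60844332  2.91755832  6.85991937] [ 0.63094701  0.50172546 -0.10554978] [0.11 0.19 1.72 0.   1.23 0.49]
```

View pics/w3.png

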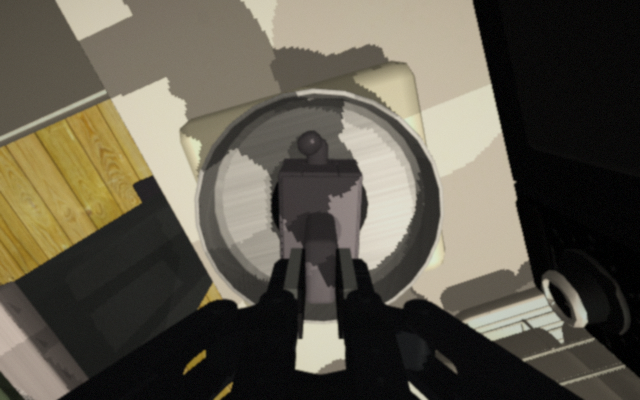

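The kneader in view (hub about (320,200)) has followed the gripper and sits down on the collar. I'll back off slightly inside the play, unload and release.

Request:
carry_out(
  plan=[
    [0, 0, -0.5, 3],
    [0, 0, 0, 3],
    [0, 0, 0, 0],
    [0, 0, 0, 0],
  ],
)

```text
t: 10.3
eef_pos: [0.5146, 0.145, 0.1289]
ee_rot: [[0.461, 0.887, 0.003], [0.887, -0.461, 0.001], [0.002, 0.002, -1.0]]
force: [0.7, 1.9, 5.2]
finger_gap: 0.161
```

Request:
carry_out(
  plan=[
    [0, 0, 0, 0],
    [0, 0, 0, 0],
    [0, 0, 0, 0],
    [0, 0, 0, 0],
    [0, 0, 0, 0],
    [0, 0, 0, 0],
    [0, 0, 0, 0],
    [0, 0, 0, 0],
  ],
  grip=0,
)

```text
t: 11.3
eef_pos: [0.5135, 0.1448, 0.128]
ee_rot: [[0.461, 0.887, 0.0], [0.887, -0.461, 0.0], [0.0, 0.0, -1.0]]
force: [0.4, -0.2, 0.3]
finger_gap: 0.997
```

Request:
carry_out(
  plan=[
    [0, 0, -10, 0],
    [0, 0, -30, 0],
    [0, 0, -40, 0],
    [0, 0, -40, 0],
    [0, 0, 0, 0],
    [0, 0, 0, 0],
  ],
)

```text
t: 12.05
eef_pos: [0.5132, 0.1447, 0.2481]
ee_rot: [[0.461, 0.887, 0.0], [0.887, -0.461, 0.0], [0.0, 0.0, -1.0]]
force: [-0.3, -0.3, -0.7]
finger_gap: 1.003
```

Run:
```python
from h import *
s=ctrl.read_state();print(s['t'],s['eef_pos'],s['force'],s['finger_gap'])
im,d,P,T,p=cloud('wrist'); Q=P.reshape(-1,3);m=np.linalg.norm(Q[:,:2]-[.513,.145],axis=1)<.045
for z0,z1 in((.155,.175),(.105,.12),(.06,.075)):
    q=Q[m&(Q[:,2]>z0)&(Q[:,2]<z1)]
    if len(q)<4: print(z0,len(q)); continue
    r=cv2.minAreaRect((q[:,:2]*1000).astype(np.float32));b=cv2.boxPoints(r)
    e=max((b[1]-b[0],b[2]-b[1]),key=np.linalg.norm); print(len(q),r,np.degrees(np.arctan2(e[1],e[0])),np.median(q[:,2]))
a=cv2.resize(im,(480,300)); im=cloud('scene')[0]
cv2.imwrite('pics/w4.png',cv2.vconcat([a,cv2.resize(im[100:250,160:400],(480,300))]))
```

```text
12.05 [0.51324897 0.14473241 0.24812006] [-0.28053835 -0.31673724 -0.66684844] 1.0033245280596637
825 ((514.666748046875, 144.41903686523438), (33.48084259033203, 16.712936401367188), 62.660030364990234) 62.660057 0.16475536996285295
2868 ((514.5980834960938, 143.89715576171875), (72.740966796875, 49.90845489501953), 62.1890754699707) 62.189075 0.11313432565952436
1578 ((514.6318359375, 149.25546264648438), (76.4030990600586, 89.19926452636719), 65.03897857666016) -24.961004 0.06585324947491455
```

View pics/w4.png

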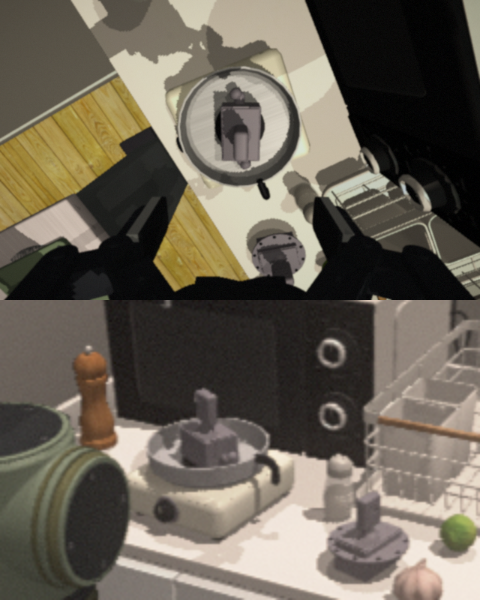

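The hub top is at 113 mm and the grip top at 165 mm, both exactly the home heights. The tool is released and upright at 62°, and the disc tool stands undisturbed at (375,540).

```bash
python3 -c "
from bench import ctrl
print(ctrl.sign_off(), ctrl.read_state()['t'])"
```

```text
the job is handed in; nothing more can be done
the job is handed in; nothing more can be done
```

The kneading tool is fully home on the spindle and released, and I handed the job in at about 12 s.

- **Fitting:** I gripped it by its flat grip and lowered it over the spindle with small turns. It dropped straight in and touched the collar at TCP z = 0.129 m, the height expected for fully home, with about 5 N.
- **Turning:** I turned the tool 52° on (yaw 16.5° to 68.5°), backed off 6° into the play, opened the fingers and raised the gripper 120 mm clear.
- **Last checks:** The hub top measured 113 mm and the grip top 165 mm, which match the home heights. The tool's axis is within about 3 mm of the spindle's, and its yaw is 62°. With 18° of play, the spindle should have turned about 33°.
- **Not confirmed:** I did not see the spindle angle directly, because the tool covers it. While turning, the moment about z at the wrist sensor read only about 0.1 N m instead of 0.2. The turn is therefore worked out from the tool being keyed and fully home.
- **Disc tool:** The last picture shows it standing where it was; I did not measure its position again.

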